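# Front the medallion on the anti-sweep rail

### The job

On the counter stands a bent steel display rail with one brass medallion hanging on it, left at the back near the post. Bring it forward for the customers: slide its ring along the rail, around both corners, right up to the black stop knob at the rail's free end, and leave it hanging there by itself. Do not disturb the other goods on the counter.

Things in the scene. Friction and masses are not known exactly. Their poses are not given: they have to be found in the camera images.
- medallion_ring (a point): Ring centre of the rigid brass medallion, 80 g: ring of 6 mm wire (outside 46 mm, inside 34 mm) and, in the same plane below it, a disc 48 mm across, 4 mm thick, centre 50 mm lower. z: from disc to ring (up); y: normal to the ring, about along the rail. It hangs loose, ring centre 13.5 mm under the rail's centreline, starts on the first leg 60 to 108 mm from the post, and stays where it is left.
- stand: Display stand fixed to the counter; origin on the counter. Base plate 10 mm thick, square post 25 mm wide, 175 mm high, level round rail 7 mm thick, centreline 165 mm up, free above. From above: first leg from the post along +y, 90 degree bend, middle leg along +x, 90 degree bend, last leg along +y to the knob. Bends have 25 mm centreline radius, so straights end 25 mm before each corner point.
- rail_post (a point): Point on the rail's centreline where it leaves the face of the post (start of the first leg).
- rail_corner1 (a point): First corner: point where the centrelines of the first and the middle leg would meet (the bend itself cuts inside it).
- rail_corner2 (a point): Second corner: point where the centrelines of the middle and the last leg would meet.
- rail_stop (a point): Point on the rail's centreline at the face of the stop knob: a black plastic cylinder, 40 mm in diameter and 22 mm long, on the rail's free end. The ring cannot pass over it.
- hang_at_stop (a point): Where the centre of the medallion's ring is when it hangs on the rail touching the stop knob.
- gift_box: Dark blue square gift box with a brass band, 62 x 62 x 33 mm, loose on the counter beside the stand; origin under its centre.
- tin: Round metal tin, 71 mm in diameter, 28 mm high, loose on the counter beside the stand; origin under its centre.
- loupe: Black eyepiece magnifier, 38 mm in diameter, 36 mm high, standing loose on the stand's base plate; origin under its centre.
- mug: White mug, 78 mm in diameter, 92 mm high, loose on the counter; origin under its centre.
- brush: Cleaning brush about 170 mm long, lying loose on the counter.
- polish_jar: Small jar with a metal cap, 56 mm in diameter, 55 mm high, loose on the counter; origin under its centre.
There are look-alikes about, which are no part of the job. There is more than one size of the part that bears medallion_ring; the job needs the smaller.

How it is judged (in metres and radians):
At the end, for the whole second after the job is handed in: The medallion hangs by itself on the rail at the stop knob: its ring's centre is within 15 mm of where it is when the ring touches the knob, and the medallion hangs disc down, within 0.4 rad of plumb (distance between medallion_ring and hang_at_stop below 0.015 m and angle between medallion_ring's own z axis and vertical below 0.4 rad).
It fails at once if another piece on the counter (gift box, tin, magnifier, mug, brush or jar) is moved by more than 30 mm (distance of any of gift_box, tin, loupe, mug, brush, polish_jar from where it was at the start of the episode above 0.03 m).
It also fails if it takes over 48 s, if anything falls off the work surface, if the arm or the gripper's body presses on something with over 40 N, if the wrist force passes 120 N, or if a joint passes its speed limit or range.

### The arm

A 6-joint arm with a two-finger parallel gripper is mounted at the origin on the work surface. World frame = base frame: x ahead of the robot, y to its left, z up, the work surface at z = 0. Lengths are in mm, angles in rad, forces in N, time in s.
With the tool pointing down it reaches from about 425 to 925 mm from the base axis. Payload 12.5 kg.
Tool frame: the origin (TCP) lies on the centre line of the jaws, within the pads' length; the fingertips stand 17 mm ahead of it and the grasp point (between the pads) lies 2 mm behind it (r.nose_length is the distance from the TCP to the fingertips, in mm); z points along the fingers, y is the direction in which the jaws open and shut (so a half turn about z gives the same grasp; the last joint's range is limited). The gripper opens to 85 mm and grips with 20 to 120 N. Pads are 22 mm wide; open, the fingers measure 114 mm over their backs; the gripper's body (76 mm by 85 mm) begins 54 mm behind the grasp point. The pads swing forward as they close: fully open they stand 13 mm farther back than shut.
Start: joints at [1.093, 0.491, 1.559, -0, 1.092, -0.106], TCP at [227.041, 582.319, 248.327] pointing down, gripper open.
Joint ranges: [-3.1, 3.1], [-0.84, 2.19], [0.05, 2.79], [-1.13, 4.28], [0.06, 2.93], [-2.69, 2.69]. Speed limits (rad/s): [2.22, 2.22, 2.79, 3.14, 3.14, 3.14].

### API

Orientations are given as a unit quaternion [w, x, y, z].
In Python, from station import r, vision, finder gives the robot as it stands.
- The arm moves only by the tool drive_tool, never from a script. Its argument "motion" is one flat list of numbers, 6 for each row, row after row: the shift along the world's x, y, z in m, then the turn, a rotation vector about the world's x, y, z in rad. In form: [x, y, z, wx, wy, wz, x, y, z, wx, wy, wz, ...]. A call has 1 to 12 rows; each row is the pose to reach, as a shift and turn from the pose commanded when the call began; what a row does not reach only later rows make up. A row lasts 1/10 s, in which the tool goes at most 50 mm and 8.59 degrees, less where a joint would pass 70% of its speed; a pose out of reach is approached as far as the arm can. A call with a gripper value outside its range is refused whole. "claw" is the opening, from 0 (shut) to 1 (fully open), set as the call begins (left out, the last holds). The fingers move at their own pace and stop on an object; the grip force is fixed at half the most. Time passes only in rows, so rows that repeat a pose let the fingers close. It gives the time, the measured TCP pose, the force and the opening at its end, in the units of the state.
- r.observe(): the state, without advancing time (a new reading comes with each control period).
- vision.get_image(name): name is "scene" or "top" or "wrist"; returns (picture, depth): 420x560x3 uint8, red, green, blue; 420x560 float32, mm along the optical axis (not along the pixel's ray), 0 where there is no reading.
- vision.camera_params(name): a dict with "vertical_fov" (degrees; the focal length in pixels is half the picture's height over the tangent of half this angle, whatever the lens; pixels are square), "cx", "cy" (the principal point, pixels), "rvec" (rotation vector, rad) and "tvec" (3), from world to camera coordinates, as OpenCV has them. Camera axes: x right, y down, z forward; pixel columns grow to the right and rows downward; lengths in mm; the calibration is good to about 2 mm. The wrist camera is an equidistant fisheye: a pixel r from the principal point sees the ray r / f radians off the axis. A picture is of the moment at which its call begins: read the wrist's pose just before it. camera_params takes no time and is no camera call; for the wrist camera it gives the pose at the moment of the call.
- r.hand_in(): hands the job in, once; it reports no verdict.
Trained networks look in the newest picture that a camera, given by its name, has taken for a name from the list of things; names that differ only in an ending like _2 or _b are one class to them, and where a whole thing is asked for, a point or a joint stands for the part that bears it (a point fixed in the world has none). Each returns a list of dicts, best first, with "p" (0 to 1); they miss things now and then, are a little off and sometimes report something else, mostly with a low value. They report only what shows in the picture. A call takes as long as a camera call. They do not tell look-alikes from the thing itself.
- finder.search_frame(camera, name): "at" ([x, y, z] in mm, in world coordinates, good to about 4 mm: the middle of the surface that is visible of it).
- finder.landmark_of(camera, name): "at" ([x, y, z] in mm, in world coordinates, good to about 4 mm: a listed point, or the origin of a listed thing).
The state is a dict: "t": time; "qpos": joint angles; "qd": joint speeds; "joint_efforts": joint torques, N m; "tool_pos": TCP position; "tool_rot": TCP orientation; "contact_force": force on the tool from outside, world axes, zero at the start; "torque": the same for the moment, N m; "gripper_width": finger opening in mm.
Only numpy, scipy, OpenCV 4.12 (cv2) and the standard library are available. Lean on these libraries where they do the work, as an engineer would, in place of code of your own. Each camera call takes 0.05 s, during which the arm holds its last target.

## Working session

There is one attempt and no reset: what is moved stays moved. The work goes in short steps, Python scripts to look and compute and a tool call to move; the robot and the scene stay as the last step left them, time stands still between calls to the robot, and variables do not carry over. Pictures are saved under pics/ and viewed, and the job is handed in when it is done.

Besides the shell and the picture viewer there is one more tool, called after "Emit:" as name(argument=value, ...) on one line, values as JSON. drive_tool: Moves the arm, as the interface text tells. Its arguments: {"type":"object","properties":{"motion":{"type":"array"},"claw":{"type":"number"}},"required":["motion"]}

```bash
ls; mkdir -p pics; python3 - <<'E'
from station import r, vision, finder
import cv2
s=r.observe(); print(s)
for n in ("scene","top"):
    p,d=vision.get_image(n); cv2.imwrite(f"pics/{n}0.png",p[:,:,::-1]); print(vision.camera_params(n))
    import numpy as np; np.save(f"{n}0.npy",d)
    for k in ["medallion_ring","rail_post","rail_corner1","rail_corner2","rail_stop","stand","hang_at_stop"]:
        print(n,k,[(np.round(e["at"]).tolist(),round(e["p"],2)) for e in finder.landmark_of(n,k)])
print(r.observe()["t"])
E
```

```text
pics
{'t': 0.0, 'qpos': array([ 1.09338927e+00,  4.91535839e-01,  1.55944867e+00,  2.11861010e-06,
        1.09174538e+00, -1.05627877e-01]), 'qd': array([-1.31673562e-03,  4.80520324e-04,  1.05947041e-03, -7.07798056e-05,
        8.88225921e-04, -3.20268220e-04]), 'joint_efforts': array([ 5.13040250e-04, -6.18447948e+01, -2.61579198e+01, -1.38838736e-04,
        4.17088566e-03,  4.81962297e-05]), 'tool_pos': array([226.93983611, 582.10874109, 247.74274533]), 'tool_rot': array([-1.64325535e-04,  1.84821321e-01,  9.82771976e-01, -5.44361177e-04]), 'contact_force': array([-0.3057259 , -0.46859153, -0.30581531]), 'torque': array([ 0.01227597, -0.06330871,  0.01016829]), 'gripper_width': 85.35558698717143}
{'vertical_fov': 45.669231497322414, 'cx': 283.47348856091895, 'cy': 206.77600183224786, 'rvec': array([ 1.03074967,  2.36464932, -1.13204312]), 'tvec': array([ 359.97340373, -153.35122279, 1589.12065176])}
scene medallion_ring [([520.0, -14.0, 152.0], 0.65)]
scene rail_post [([493.0, -101.0, 162.0], 0.66)]
scene rail_corner1 [([533.0, 33.0, 167.0], 0.82), ([609.0, 7.0, 162.0], 0.68), 
[... 258 characters left out ...]
6.0, 17.0, -0.0], 0.86)]
scene hang_at_stop [([640.0, 105.0, 147.0], 0.77)]
{'vertical_fov': 43.2254285852187, 'cx': 272.1365442660085, 'cy': 210.1922471804741, 'rvec': array([ 2.14169766, -2.09762323,  0.19496172]), 'tvec': array([  16.69379115,  555.09392974, 1728.04494003])}
top medallion_ring [([519.0, -21.0, 151.0], 0.53), ([376.0, -57.0, 108.0], 0.43)]
top rail_post [([487.0, -101.0, 161.0], 0.69)]
top rail_corner1 [([539.0, 32.0, 163.0], 0.85), ([610.0, 5.0, 165.0], 0.83)]
top rail_corner2 [([539.0, 32.0, 163.0], 0.85), ([610.0, 5.0, 165.0], 0.83)]
top rail_stop [([645.0, 107.0, 166.0], 0.96)]
top stand [([571.0, 18.0, -0.0], 0.88)]
top hang_at_stop [([640.0, 100.0, 153.0], 0.59)]
0.8
```

View pics/scene0.png

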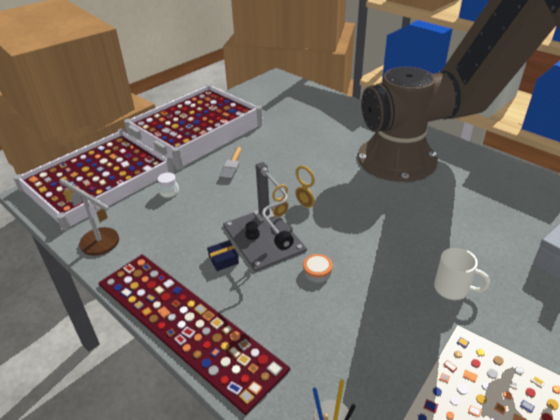

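View pics/top0.png

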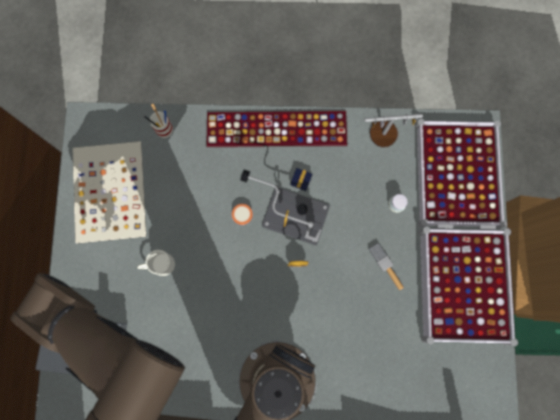

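```bash
python3 - <<'E'
import cv2
a=cv2.imread("pics/scene0.png")[140:280,200:340]; b=cv2.imread("pics/top0.png")[140:280,220:360]
import numpy as np
cv2.imwrite("pics/zoom0.png",np.hstack([cv2.resize(x,(400*1,400),interpolation=cv2.INTER_CUBIC) for x in (a,b)]))
E
```

```text
(no output)
```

View pics/zoom0.png

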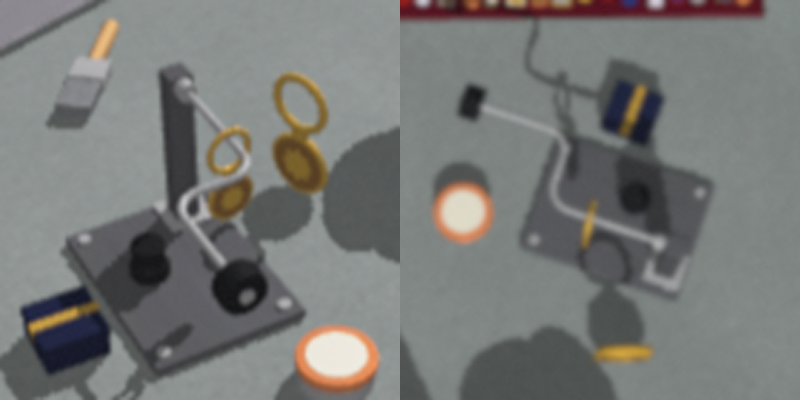

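Emit:
drive_tool(motion=[0.017, -0.04, 0.003, 0, 0, -0.096, 0.034, -0.08, 0.006, 0, 0, -0.192, 0.051, -0.12, 0.01, 0, 0, -0.288, 0.068, -0.16, 0.013, 0, 0, -0.384, 0.085, -0.2, 0.016, 0, 0, -0.48, 0.102, -0.24, 0.02, 0, 0, -0.576, 0.119, -0.28, 0.023, 0, 0, -0.672, 0.136, -0.32, 0.026, 0, 0, -0.768, 0.153, -0.36, 0.03, 0, 0, -0.864, 0.17, -0.4, 0.033, 0, 0, -0.96, 0.187, -0.44, 0.036, 0, 0, -1.056, 0.204, -0.48, 0.04, 0, 0, -1.152], claw=0.4)

```text
t: 2.0
tool_pos: [431.4, 100.6, 288.7]
tool_rot: [0.0, 0.692, 0.722, 0.0]
contact_force: [0.8, 0.7, -0.7]
gripper_width: 34.2
```

Emit:
drive_tool(motion=[0.017, -0.04, 0.003, 0, 0, -0.096, 0.034, -0.08, 0.006, 0, 0, -0.192, 0.051, -0.12, 0.01, 0, 0, -0.288, 0.068, -0.16, 0.012, 0, 0, -0.378, 0.068, -0.16, 0.012, 0, 0, -0.378, 0.068, -0.16, 0.012, 0, 0, -0.378])

```text
t: 2.6
tool_pos: [499.0, -58.3, 300.1]
tool_rot: [-0.0, 0.814, 0.58, -0.0]
contact_force: [0.1, 0.6, -0.5]
gripper_width: 34.1
```

```bash
python3 - <<'E'
from station import r, vision, finder
import cv2, numpy as np
s=r.observe(); print(s["t"],s["tool_pos"],s["tool_rot"],s["gripper_width"])
c=vision.camera_params("wrist"); print(c)
p,d=vision.get_image("wrist"); cv2.imwrite("pics/w1.png",p[:,:,::-1]); np.savez("w1.npz",p=p,d=d,**c)
for k in ["medallion_ring","rail_post","rail_corner1","rail_stop"]:
    print(k,[(np.round(e["at"]).tolist(),round(e["p"],2)) for e in finder.landmark_of("wrist",k)])
E
```

```text
2.6 [498.96910091 -58.32274055 300.06150405] [-2.32143558e-04  8.14319056e-01  5.80417443e-01 -1.09414755e-04] 34.101251659737244
{'vertical_fov': 65.70646984690485, 'cx': 285.03669302272385, 'cy': 208.58971148279392, 'rvec': array([-2.78130399,  0.46517673,  0.07709954]), 'tvec': array([-489.69397748,   43.80042191,  464.24731095])}
medallion_ring [([378.0, -60.0, 106.0], 0.6), ([519.0, -14.0, 148.0], 0.59)]
rail_post [([488.0, -96.0, 167.0], 0.57)]
rail_corner1 [([608.0, 3.0, 166.0], 0.75), ([536.0, 35.0, 169.0], 0.69)]
rail_stop []
```

View pics/w1.png

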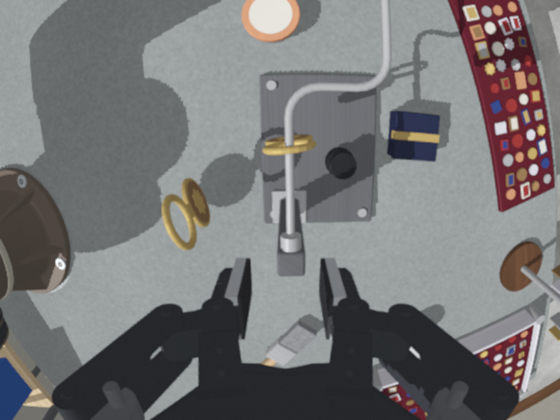

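```bash
cat > h.py <<'E'
import numpy as np, cv2
def pts(w):
    d=w["d"];h,W=d.shape; f=h/2/np.tan(np.radians(float(w["vertical_fov"])/2))
    v,u=np.mgrid[0:h,0:W]; x=(u-w["cx"])/f; y=(v-w["cy"])/f; th=np.hypot(x,y)
    k=np.where(th>1e-9,np.tan(np.minimum(th,1.4))/np.maximum(th,1e-9),1)
    P=np.stack([x*k*d,y*k*d,d],-1)
    R=cv2.Rodrigues(w["rvec"])[0]
    P=(P-w["tvec"])@R; P[d<=0]=np.nan
    return P
E
python3 - <<'E'
import numpy as np
from h import *
w=np.load("w1.npz"); P=pts(w)
z=P[...,2]; p=w["p"].astype(int)
print("counter z",np.nanmedian(z[300:330,100:150]), "base",np.nanmedian(z[110:120,350:360]))
for v in range(4,240,8):
    m=(z[v]>150)&(z[v]<180)&(np.arange(560)>250)&(np.arange(560)<420)
    if m.sum(): 
        q=P[v][m]; print(v,m.sum(),np.where(m)[0][[0,-1]],np.round(np.median(q,0),1), "max z",q[:,2].max().round(1))
brass=(p[...,0]-p[...,2]>50)&(z>80)
v,u=np.where(brass&(P[...,0]>470)&(P[...,1]<40)&(P[...,1]>-60))
q=P[v,u]; print(len(q),np.round(q.min(0)),np.round(q.max(0)),np.round(np.median(q,0)))
h=q[q[:,2]>160];print(np.round(h.mean(0),1),np.round(np.linalg.svd(h-h.mean(0))[2][0],2),len(h), h[:,:2].min(0),h[:,:2].max(0))
v,u=np.where(brass&(P[...,0]<450)&(P[...,0]>300));q=P[v,u]; print("other",np.round(q.min(0)),np.round(q.max(0)))
E
```

```text
counter z 0.4373608411387593 base 9.953947350561116
4 9 [381 389] [629.2  75.7 166.9] max z 168.2
12 8 [382 389] [626.7  68.7 168.1] max z 168.6
20 9 [382 390] [624.6  62.  167.8] max z 169.0
28 9 [382 390] [622.5  55.5 167.8] max z 169.6
36 9 [382 390] [619.5  48.8 168.6] max z 169.3
44 9 [383 391] [618.7  42.4 167.8] max z 169.7
52 9 [383 391] [616.   35.9 168.1] max z 168.8
60 9 [383 391] [614.   29.6 167.8] max z 168.9
68 9 [381 389] [610.5  23.7 167.3] max z 170.6
76 12 [375 386] [604.5  18.4 167.9] max z 169.0
84 72 [308 379] [573.4  20.3 168.1] max z 169.8
92 16 [295 311] [540.6  23.9 167.8] max z 169.2
100 11 [289 299] [532.2  19.9 167.7] max z 168.5
108 9 [286 294] [527.2  15.  168. ] max z 168.8
116 9 [285 293] [524.4   9.2 167.8] max z 168.2
124 8 [285 292] [522.    3.3 167.7] max z 168.7
132 8 [286 293] [520.7  -2.9 168.2] max z 169.6
140 12 [286 314] [520.1  -9.7 166.3] max z 169.7
148 50 [263 312] [515.2 -13.9 170.8] max z 174.5
156 8 [286 293] [514.5 -21.1 168. ] max z 169.7
164 8 [286 293] [512.3 -27.4 167.4] max z 168.4
172 8 [286 293] [510.3 -33.5 167.7] max z 169.6
180 9 [286 294] [508.5 -39.9 167.7] max z 169.7
188 8 [287 294] [506.6 -46.7 167.8] max z 168.7
196 8 [287 294] [504.5 -53.  167.6] max z 169.6
204 8 [287 294] [502.4 -59.4 168.3] max z 169.8
212 8 [287 294] [500.1 -66.1 168.3] max z 168.9
220 8 [287 294] [497.7 -73.1 167.6] max z 169.2
228 8 [287 294] [495.4 -80.1 167.9] max z 168.6
236 19 [281 300] [493.5 -87.  167.7] max z 169.6
616 [493. -21. 100.] [538.  -9. 176.] [514. -15. 165.]
[516.2 -15.4 170.2] [-0.98  0.18  0.  ] 349 [495.66107615 -20.77988851] [536.64352079  -9.63021458]
other [372. -88.  80.] [382. -27. 139.]
```

```bash
cat > path.py <<'E'
import numpy as np
from scipy.optimize import least_squares
from h import *
w=np.load("w1.npz"); P=pts(w); z=P[...,2]; p=w["p"].astype(int)
m=(z>163.5)&(z<171)&(abs(p[...,0]-p[...,2])<35)&(P[...,0]>480)&(P[...,0]<645)&(P[...,1]>-85)&(P[...,1]<100)
Q=P[m][:,:2]
def rail(prm,n=0.5,stop=None):
    a,x1,y1,L=prm; ex=np.array([np.cos(a),np.sin(a)]); ey=np.array([-ex[1],ex[0]])
    c1=np.array([x1,y1]); c2=c1+L*ex; R=25
    s=[]; 
    for t in np.arange(-160,-R,n): s.append(c1+t*ey)
    o=c1-R*ey+R*ex
    for th in np.arange(0,np.pi/2,n/R): s.append(o-R*np.cos(th)*ex+R*np.sin(th)*ey)
    for t in np.arange(R,L-R,n): s.append(c1+t*ex)
    o=c2-R*ex+R*ey
    for th in np.arange(0,np.pi/2,n/R): s.append(o+R*np.sin(th)*ex-R*np.cos(th)*ey)
    for t in np.arange(R,140,n): s.append(c2+t*ey)
    return np.array(s),c1,c2,ex,ey
from scipy.spatial import cKDTree
f=lambda q: cKDTree(rail(q)[0]).query(Q)[0]
sol=least_squares(f,[-.31,536,32,77],loss="soft_l1",f_scale=2,diff_step=1e-3)
S,c1,c2,ex,ey=rail(sol.x)
if __name__=="__main__":
    print(len(Q),sol.x,np.percentile(f(sol.x),[50,95]),c1,c2)
    for n,q in dict(post=[(493,-101),(487,-101),(488,-96)],stop=[(638,106),(645,107)],hang=[(640,105),(640,100)]).items():
        for k in q: k=np.array(k); print(n,"from c1",(k-c1)@ex.round(4),(k-c1)@ey,"from c2",(k-c2)@ex,(k-c2)@ey)
E
python3 path.py; python3 - <<'E'
import numpy as np,cv2
from h import *
from path import c2,ex,ey
from station import vision
for n in("scene","top"):
    d=np.load(f"{n}0.npy"); c=vision.camera_params(n); f=210/np.tan(np.radians(c["vertical_fov"]/2))
    v,u=np.mgrid[0:420,0:560]; P=np.stack([(u-c["cx"])/f*d,(v-c["cy"])/f*d,d],-1); P=(P-c["tvec"])@cv2.Rodrigues(c["rvec"])[0]
    q=P[(d>0)&(P[...,2]>150)&(P[...,2]<190)]; a=(q[:,:2]-c2)@np.c_[ex,ey]
    k=(abs(a[:,0])<25)&(a[:,1]>60)&(a[:,1]<160)
    a=np.c_[a[k],q[k][:,2]]
    kn=(abs(a[:,0])>7)|(abs(a[:,2]-165)>9); 
    print(n,len(a),np.percentile(a[kn],[0,5,50,95,100],axis=0).round(1))
E
```

```text
2516 [-3.10013320e-01  5.31351975e+02  3.17386754e+01  7.94523478e+01] [1.67443655 3.30672939] [531.35197543  31.73867542] [607.01679055   7.50004265]
post from c1 3.975983664392316 -138.11104507074452 from c2 -75.48130240977929 -138.1110450707445
post from c1 -1.737816335607683 -139.9414730024464 from c2 -81.19527944743402 -139.94147300244637
post from c1 -2.311016335607686 -134.8747541491171 from c2 -81.7683065509098 -134.87475414911714
stop from c1 78.90378366439234 103.25650441113932 from c2 -0.5432876435048521 103.25650441113932
stop from c1 85.26478366439233 106.3443331710673 from c2 5.817947578475355 106.3443331710673
hang from c1 81.11348366439232 102.91431754876416 from c2 1.6664426909970416 102.91431754876416
hang from c1 82.63898366439231 98.15267001738522 from c2 3.191799300748611 98.15267001738522
scene 321 [[-17.4 102.2 151. ]
 [-13.3 107.3 153.5]
 [  6.3 123.5 176.2]
 [ 19.7 127.1 184.7]
 [ 21.  128.3 187.2]]
top 123 [[-19.3  66.4 156.6]
 [-17.3 103.2 165.7]
 [ -2.1 112.9 178.5]
 [ 16.9 123.4 185.8]
 [ 20.5 125.9 188.4]]
```

```bash
cat > plan.py <<'E'
import numpy as np
from path import S,c1,c2,ex,ey
D=14.
L=np.r_[0,np.cumsum(np.linalg.norm(np.diff(S,axis=0),axis=1))]
at=lambda s: np.array([np.interp(s,L,S[:,0]),np.interp(s,L,S[:,1])])
def fork(s,D=D):  # ring centre at arclength s
    h=at(s)-at(s-20); h/=np.linalg.norm(h)
    return np.r_[at(s)-D*h, np.arctan2(h[1],h[0])-np.pi/2]  # yaw of tool y axis
def sof(p): return L[np.argmin(np.linalg.norm(S-p,axis=1))]
s_end=sof(c2+102*ey)
E
python3 - <<'E'
from plan import *
s0=sof([516.2,-15.4]); print("s0",s0,"end",s_end)
print("start",fork(s0-16), "cur",[499,-58.3,-0.333])
st=[s0-16]
steps=list(np.arange(s0-16,s_end-6,3))
F=np.array([fork(s) for s in steps]); 
for i in range(0,len(F)-1,12):
    b=F[i]; print(i//12,[("%.3f,%.3f,%.2f"%(*((f-b)[:2]/1000),(f-b)[2])) for f in F[i+1:i+13]], "abs end",F[min(i+12,len(F)-1)].round(2))
E
```

```text
s0 110.49999999999987 end 319.9908614884038
start [ 5.07098805e+02 -4.39715203e+01 -3.10013320e-01] cur [499, -58.3, -0.333]
0 ['0.001,0.003,0.00', '0.002,0.006,0.00', '0.003,0.009,-0.00', '0.004,0.011,0.00', '0.005,0.014,0.00', '0.005,0.017,0.00', '0.006,0.020,0.00', '0.007,0.023,-0.00', '0.008,0.026,0.00', '0.009,0.029,0.00', '0.010,0.031,-0.00', '0.011,0.034,-0.00'] abs end [ 5.1808e+02 -9.6900e+00 -3.1000e-01]
1 ['0.001,0.003,0.00', '0.002,0.006,-0.00', '0.003,0.009,-0.02', '0.004,0.011,-0.06', '0.005,0.014,-0.11', '0.006,0.016,-0.18', '0.008,0.019,-0.27', '0.009,0.021,-0.38', '0.010,0.024,-0.50', '0.012,0.026,-0.62', '0.014,0.028,-0.74', '0.017,0.030,-0.86'] abs end [534.62  19.84  -1.17]
2 ['0.002,0.001,-0.12', '0.005,0.003,-0.24', '0.008,0.003,-0.36', '0.011,0.004,-0.46', '0.014,0.004,-0.55', '0.017,0.004,-0.62', '0.020,0.004,-0.67', '0.023,0.003,-0.70', '0.026,0.003,-0.71', '0.028,0.002,-0.71', '0.031,0.001,-0.71', '0.034,-0.000,-0.71'] abs end [568.71  19.77  -1.88]
3 ['0.003,-0.001,0.00', '0.006,-0.002,0.02', '0.009,-0.002,0.06', '0.011,-0.003,0.12', '0.014,-0.003,0.19', '0.017,-0.004,0.28', '0.020,-0.004,0.39', '0.023,-0.004,0.51', '0.025,-0.004,0.63', '0.028,-0.003,0.75', '0.031,-0.003,0.87', '0.033,-0.001,0.99'] abs end [602.02  18.36  -0.89]
4 ['0.002,0.001,0.12', '0.005,0.003,0.24', '0.007,0.005,0.34', '0.009,0.008,0.42', '0.010,0.010,0.49', '0.012,0.013,0.54', '0.013,0.015,0.57', '0.014,0.018,0.58', '0.015,0.021,0.58', '0.016,0.024,0.58', '0.017,0.027,0.58', '0.018,0.030,0.58'] abs end [ 6.1999e+02  4.7980e+01 -3.1000e-01]
5 ['0.001,0.003,-0.00', '0.002,0.006,-0.00', '0.003,0.009,-0.00', '0.004,0.011,-0.00', '0.005,0.014,0.00', '0.005,0.017,-0.00', '0.006,0.020,-0.00', '0.007,0.023,-0.00', '0.008,0.026,0.00', '0.009,0.029,0.00', '0.010,0.031,-0.00', '0.011,0.034,-0.00'] abs end [ 6.3097e+02  8.2270e+01 -3.1000e-01]
6 ['0.001,0.003,0.00'] abs end [ 6.3188e+02  8.5120e+01 -3.1000e-01]
```

Emit:
drive_tool(motion=[0.004, 0.007, 0, 0, 0, 0.01, 0.008, 0.014, 0, 0, 0, 0.023, 0.008, 0.014, -0.02, 0, 0, 0.023, 0.008, 0.014, -0.045, 0, 0, 0.023, 0.008, 0.014, -0.07, 0, 0, 0.023, 0.008, 0.014, -0.09, 0, 0, 0.023, 0.008, 0.014, -0.11, 0, 0, 0.023, 0.008, 0.014, -0.11, 0, 0, 0.023], claw=0.33)

```text
t: 3.65
tool_pos: [506.4, -42.8, 188.4]
tool_rot: [-0.001, 0.807, 0.591, -0.001]
contact_force: [-0.0, 0.2, 0.4]
gripper_width: 28.1
```

```bash
python3 - <<'E'
from station import r, vision, finder
import cv2, numpy as np
s=r.observe(); print(s["t"],s["tool_pos"],s["tool_rot"],s["gripper_width"])
p,d=vision.get_image("wrist"); cv2.imwrite("pics/w2.png",p[:,:,::-1])
E
```

```text
3.65 [506.4400172  -42.79115418 188.36556726] [-0.00144603  0.80682987  0.59078077 -0.00124562] 28.142599727637542
```

View pics/w2.png

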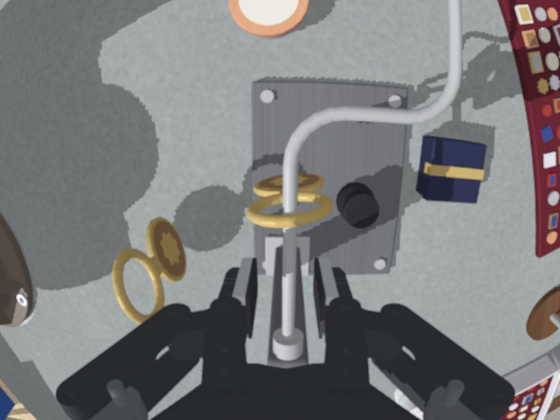

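Emit:
drive_tool(motion=[0, 0, -0.015, 0, 0, 0, 0, 0, -0.028, 0, 0, 0, 0, 0, -0.038, 0, 0, 0, 0, 0, -0.038, 0, 0, 0])

```text
t: 4.1
tool_pos: [507.0, -43.4, 152.1]
tool_rot: [-0.0, 0.807, 0.59, -0.0]
contact_force: [-1.1, 0.3, -0.0]
gripper_width: 27.8
```

Emit:
drive_tool(motion=[0.001, 0.003, 0, 0, 0, 0, 0.002, 0.006, 0, 0, 0, 0, 0.003, 0.009, 0, 0, 0, 0, 0.004, 0.011, 0, 0, 0, 0, 0.005, 0.014, 0, 0, 0, 0, 0.005, 0.017, 0, 0, 0, 0, 0.006, 0.02, 0, 0, 0, 0, 0.007, 0.023, 0, 0, 0, 0, 0.008, 0.026, 0, 0, 0, 0, 0.009, 0.029, 0, 0, 0, 0, 0.01, 0.031, 0, 0, 0, 0, 0.011, 0.034, 0, 0, 0, 0])

```text
t: 5.3
tool_pos: [518.1, -9.5, 152.3]
tool_rot: [0.0, 0.807, 0.59, 0.0]
contact_force: [0.0, 0.1, 0.8]
gripper_width: 28.2
```

```bash
python3 - <<'E'
from station import r, vision, finder
import cv2, numpy as np
s=r.observe(); print(s["t"],s["tool_pos"],s["tool_rot"],s["gripper_width"],s["contact_force"])
c=vision.camera_params("wrist");p,d=vision.get_image("wrist"); cv2.imwrite("pics/w3.png",p[:,:,::-1]);np.savez("w3.npz",p=p,d=d,**c)
E
```

```text
5.3 [518.14154376  -9.53120521 152.31384907] [4.47770437e-05 8.07224922e-01 5.90243953e-01 1.38277211e-05] 28.213371087775812 [0.01044748 0.09934246 0.75459314]
```

View pics/w3.png

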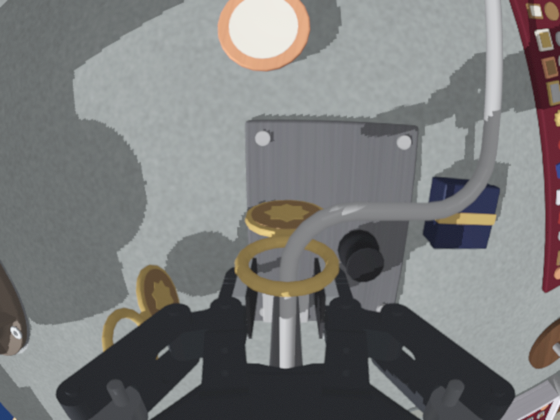

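Emit:
drive_tool(motion=[0.001, 0.003, 0, 0, 0, 0, 0.002, 0.006, 0, 0, 0, 0, 0.003, 0.009, 0, 0, 0, -0.02, 0.004, 0.011, 0, 0, 0, -0.06, 0.005, 0.014, 0, 0, 0, -0.11, 0.006, 0.016, 0, 0, 0, -0.18, 0.008, 0.019, 0, 0, 0, -0.27, 0.009, 0.021, 0, 0, 0, -0.38, 0.01, 0.024, 0, 0, 0, -0.5, 0.012, 0.026, 0, 0, 0, -0.62, 0.014, 0.028, 0, 0, 0, -0.74, 0.017, 0.03, 0, 0, 0, -0.86])

```text
t: 6.55
tool_pos: [535.0, 20.6, 152.3]
tool_rot: [-0.0, 0.98, 0.197, -0.0]
contact_force: [-0.9, -0.1, 0.5]
gripper_width: 28.5
```

```bash
cat > look.py <<'E'
import sys
from station import r, vision, finder
import cv2, numpy as np
from h import *
n=sys.argv[1]
s=r.observe(); print(s["t"],s["tool_pos"],s["tool_rot"],s["gripper_width"],s["contact_force"])
c=vision.camera_params("wrist");p,d=vision.get_image("wrist"); cv2.imwrite(f"pics/{n}.png",p[:,:,::-1]);np.savez(n+".npz",p=p,d=d,**c)
P=pts(np.load(n+".npz")); p=p.astype(int); b=(p[...,0]-p[...,2]>50)&(P[...,2]>70)&(P[...,0]>450)
q=P[b]
for a,e in((128,178),(70,124)):
    k=q[(q[:,2]>a)&(q[:,2]<e)]; print(len(k),k.min(0).round(),k.max(0).round(),k.mean(0).round(1)) if len(k) else 0
print(list(s["qpos"].round(2)))
E
python3 look.py w4
```

```text
6.55 [534.96091838  20.6077733  152.26616462] [-3.23839221e-05  9.80375385e-01  1.97139704e-01 -2.00480088e-04] 28.497967514042294 [-0.92730393 -0.06900862  0.51435843]
2571 [535.   6. 128.] [564.  47. 176.] [548.8  27.7 158. ]
1136 [541.   7.  89.] [562.  49. 124.] [552.1  27.7 110.5]
[np.float64(-0.08), np.float64(0.49), np.float64(1.88), np.float64(-0.0), np.float64(0.77), np.float64(1.09)]
```

View pics/w4.png

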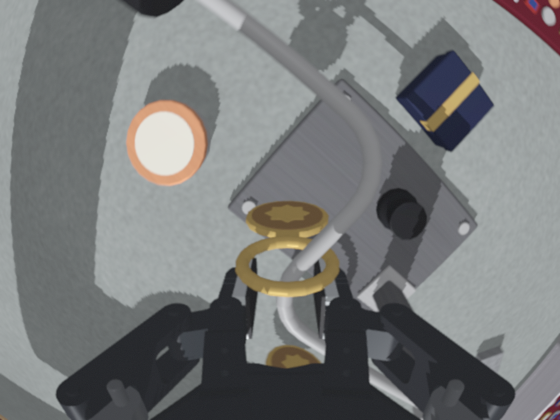

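Emit:
drive_tool(motion=[0.002, 0.001, 0, 0, 0, -0.12, 0.005, 0.003, 0, 0, 0, -0.24, 0.008, 0.003, 0, 0, 0, -0.36, 0.011, 0.004, 0, 0, 0, -0.46, 0.014, 0.004, 0, 0, 0, -0.55, 0.017, 0.004, 0, 0, 0, -0.62, 0.02, 0.004, 0, 0, 0, -0.67, 0.023, 0.003, 0, 0, 0, -0.7, 0.026, 0.003, 0, 0, 0, -0.71, 0.028, 0.002, 0, 0, 0, -0.71, 0.031, 0.001, 0, 0, 0, -0.71, 0.034, 0, 0, 0, 0, -0.71])

```text
t: 7.8
tool_pos: [569.2, 20.2, 152.3]
tool_rot: [0.0, 0.988, -0.153, -0.0]
contact_force: [-0.6, 0.6, -0.4]
gripper_width: 28.4
```

```bash
python3 look.py w5
```

```text
7.8 [569.22995686  20.22750328 152.32226064] [ 3.94796712e-05  9.88274212e-01 -1.52689482e-01 -4.25628681e-05] 28.43460599778776 [-0.59233855  0.62532625 -0.39330738]
2497 [564.  -6. 128.] [599.  37. 175.] [583.2  15.  158.7]
879 [576.  -9.  87.] [592.  33. 124.] [584.1   8.6 108.4]
[np.float64(-0.08), np.float64(0.53), np.float64(1.8), np.float64(-0.0), np.float64(0.82), np.float64(1.8)]
```

View pics/w5.png

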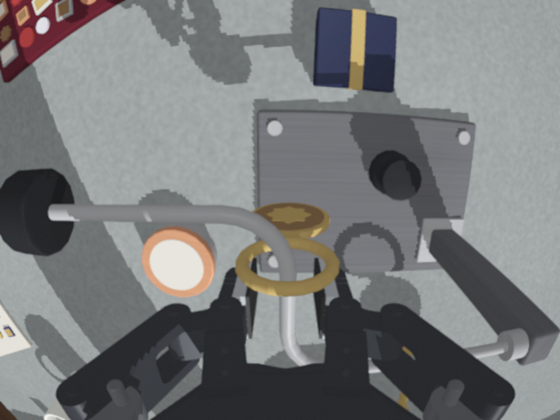

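Emit:
drive_tool(motion=[0.003, -0.001, 0, 0, 0, 0, 0.006, -0.002, 0, 0, 0, 0.02, 0.009, -0.002, 0, 0, 0, 0.06, 0.011, -0.003, 0, 0, 0, 0.12, 0.014, -0.003, 0, 0, 0, 0.19, 0.017, -0.004, 0, 0, 0, 0.28, 0.02, -0.004, 0, 0, 0, 0.39, 0.023, -0.004, 0, 0, 0, 0.51, 0.025, -0.004, 0, 0, 0, 0.63, 0.028, -0.003, 0, 0, 0, 0.75, 0.031, -0.003, 0, 0, 0, 0.87, 0.033, -0.001, 0, 0, 0, 0.99])

```text
t: 9.05
tool_pos: [602.4, 19.1, 152.3]
tool_rot: [0.0, 0.941, 0.338, 0.0]
contact_force: [-0.6, -0.3, -0.6]
gripper_width: 28.2
```

```bash
python3 look.py w6
```

```text
9.05 [602.39954622  19.09600883 152.29881522] [1.16556925e-04 9.41303020e-01 3.37562744e-01 6.35101081e-05] 28.198858766775864 [-0.55100173 -0.331558   -0.5996038 ]
2540 [601.   4. 128.] [630.  46. 175.] [615.9  27.5 158.4]
906 [605.  11.  89.] [632.  45. 124.] [620.   26.2 109.6]
[np.float64(-0.08), np.float64(0.57), np.float64(1.71), np.float64(-0.0), np.float64(0.86), np.float64(0.8)]
```

View pics/w6.png

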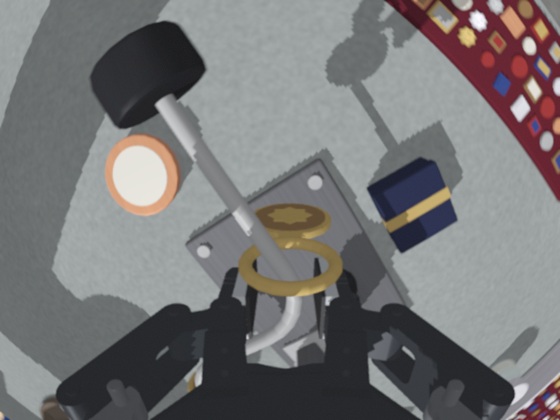

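Emit:
drive_tool(motion=[0.002, 0.001, 0, 0, 0, 0.12, 0.005, 0.003, 0, 0, 0, 0.24, 0.007, 0.005, 0, 0, 0, 0.34, 0.009, 0.008, 0, 0, 0, 0.42, 0.01, 0.01, 0, 0, 0, 0.49, 0.012, 0.013, 0, 0, 0, 0.54, 0.013, 0.015, 0, 0, 0, 0.57, 0.014, 0.018, 0, 0, 0, 0.58, 0.015, 0.021, 0, 0, 0, 0.58, 0.016, 0.024, 0, 0, 0, 0.58, 0.017, 0.027, 0, 0, 0, 0.58, 0.018, 0.03, 0, 0, 0, 0.58])

```text
t: 10.3
tool_pos: [620.1, 49.6, 152.3]
tool_rot: [0.0, 0.807, 0.59, 0.0]
contact_force: [0.7, -0.2, -1.1]
gripper_width: 28.3
```

Emit:
drive_tool(motion=[0.001, 0.003, 0, 0, 0, 0, 0.002, 0.006, 0, 0, 0, 0, 0.003, 0.009, 0, 0, 0, 0, 0.004, 0.011, 0, 0, 0, 0, 0.005, 0.014, 0, 0, 0, 0, 0.005, 0.017, 0, 0, 0, 0, 0.006, 0.02, 0, 0, 0, 0, 0.007, 0.023, 0, 0, 0, 0, 0.008, 0.026, 0, 0, 0, 0])

```text
t: 11.2
tool_pos: [628.1, 75.6, 152.4]
tool_rot: [0.0, 0.807, 0.59, 0.0]
contact_force: [-0.7, -0.2, -0.1]
gripper_width: 28.4
```

```bash
python3 look.py w7; python3 -c "
from plan import *
print(fork(s_end), s_end)"
```

```text
11.2 [628.13702551  75.57789011 152.35182604] [3.37050893e-05 8.07225676e-01 5.90242920e-01 5.52097054e-05] 28.35064735675348 [-0.67769546 -0.1670738  -0.07368925]
1903 [613.  82. 140.] [655.  99. 175.] [633.5  90.8 165.3]
[np.float64(0.02), np.float64(0.6), np.float64(1.64), np.float64(0.0), np.float64(0.9), np.float64(0.32)]
[ 6.33863067e+02  9.13050392e+01 -3.10013320e-01] 319.9908614884038
```

View pics/w7.png

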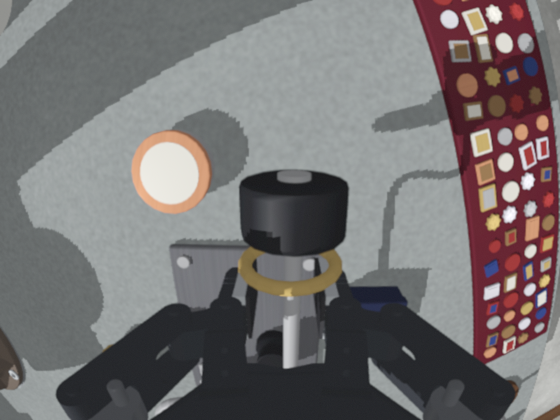

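```bash
cat > knob.py <<'E'
import sys,numpy as np
from h import *
from path import c2,ex,ey
w=np.load(sys.argv[1]); P=pts(w);p=w["p"].astype(int)
a=(P[...,:2]-c2)@np.c_[ex,ey]; z=P[...,2]
k=(z>150)&(z<190)&(abs(a[...,0])<22)&(a[...,1]>80)&(a[...,1]<140)&(p.max(-1)<90)
print("knob",k.sum(),np.percentile(a[k],[0,1,5,50,95,100],axis=0).round(1).tolist(),z[k].max())
b=(p[...,0]-p[...,2]>50)&(z>125)&(z<180)&(abs(a[...,0])<30)&(a[...,1]>20)
print("ring",np.percentile(a[b],[0,5,50,95,100],axis=0).round(1).tolist())
t=b&(z>170);print("ring top",a[t].mean(0),z[t].max())
E
python3 knob.py w7.npz
```

```text
knob 8745 [[-22.0, 80.0], [-20.8, 82.4], [-16.5, 83.7], [1.6, 118.3], [18.1, 127.2], [22.0, 127.6]] 189.97388817002567
ring [[-21.9, 79.1], [-19.2, 84.7], [-0.5, 87.7], [19.8, 89.2], [22.2, 105.6]]
ring top [ 0.50663577 86.73645423] 178.67158295625825
```

Emit:
drive_tool(motion=[0.001, 0.002, 0, 0, 0, 0, 0.0015, 0.005, 0, 0, 0, 0, 0.0025, 0.008, 0, 0, 0, 0, 0.003, 0.01, 0, 0, 0, 0, 0.0035, 0.011, 0, 0, 0, 0, 0.0035, 0.0115, 0, 0, 0, 0, 0.004, 0.012, 0, 0, 0, 0, 0.004, 0.012, 0, 0, 0, 0])

```text
t: 12.05
tool_pos: [632.1, 87.3, 152.3]
tool_rot: [0.0, 0.807, 0.59, 0.0]
contact_force: [-0.0, 0.6, 0.5]
gripper_width: 28.5
```

Emit:
drive_tool(motion=[0.0002, 0.0005, 0, 0, 0, 0, 0.0003, 0.001, 0, 0, 0, 0, 0.0005, 0.0015, 0, 0, 0, 0, 0.0006, 0.002, 0, 0, 0, 0, 0.0006, 0.002, 0, 0, 0, 0])

```text
t: 12.55
tool_pos: [632.7, 89.4, 152.3]
tool_rot: [0.0, 0.807, 0.59, 0.0]
contact_force: [0.9, 0.5, 0.5]
gripper_width: 28.1
```

```bash
python3 look.py w8; python3 knob.py w8.npz
```

```text
12.55 [632.65862237  89.38780019 152.33923879] [4.79805403e-05 8.07195884e-01 5.90283660e-01 5.66663147e-05] 28.118264055919905 [0.908753   0.53528271 0.5308199 ]
156 [617. 100. 152.] [643. 113. 176.] [626.  106.8 166.9]
[np.float64(0.04), np.float64(0.61), np.float64(1.62), np.float64(-0.0), np.float64(0.91), np.float64(0.35)]
knob 9487 [[-22.0, 80.0], [-20.7, 82.2], [-17.0, 89.3], [1.4, 118.5], [18.4, 127.2], [22.0, 129.2]] 189.99754428430597
ring [[-21.7, 97.5], [-21.1, 98.4], [-14.1, 99.9], [0.5, 102.8], [5.7, 105.8]]
ring top [-5.06329181 99.31077234] 175.605773034316
```

View pics/w8.png

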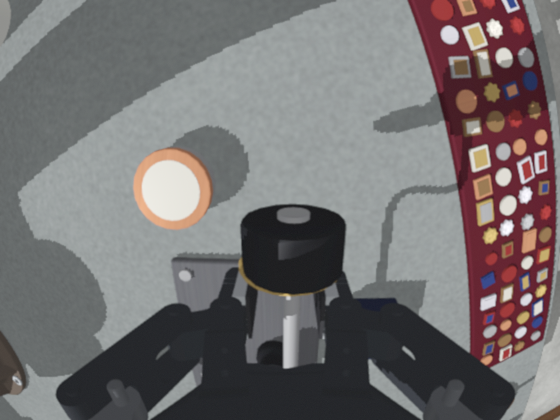

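Emit:
drive_tool(motion=[0.0002, 0.0005, 0, 0, 0, 0, 0.0003, 0.001, 0, 0, 0, 0, 0.0003, 0.001, 0, 0, 0, 0])

```text
t: 12.9
tool_pos: [633.0, 90.4, 152.3]
tool_rot: [0.0, 0.807, 0.59, 0.0]
contact_force: [0.7, -0.5, 0.1]
gripper_width: 28.4
```

Emit:
drive_tool(motion=[-0.0006, -0.002, 0, 0, 0, 0, -0.0015, -0.005, 0, 0, 0, 0, -0.003, -0.01, 0, 0, 0, 0, -0.006, -0.02, 0, 0, 0, 0, -0.006, -0.02, 0.01, 0, 0, 0, -0.006, -0.02, 0.03, 0, 0, 0, -0.006, -0.02, 0.06, 0, 0, 0, -0.006, -0.02, 0.1, 0, 0, 0, -0.006, -0.02, 0.14, 0, 0, 0, -0.006, -0.02, 0.14, 0, 0, 0])

```text
t: 13.9
tool_pos: [628.3, 70.2, 298.9]
tool_rot: [0.003, 0.807, 0.59, 0.004]
contact_force: [0.1, -0.5, -0.2]
gripper_width: 28.3
```

```bash
python3 look.py w9; python3 knob.py w9.npz; python3 - <<'E'
from station import r, vision, finder
import cv2, numpy as np
o=[]
for n,(a,b) in dict(scene=(140,200),top=(140,220)).items():
    p,d=vision.get_image(n); o.append(cv2.resize(p[a:a+140,b:b+140,::-1],(400,400),interpolation=cv2.INTER_CUBIC))
    for k in ("medallion_ring","hang_at_stop"): print(n,k,[(np.round(e["at"]).tolist(),round(e["p"],2)) for e in finder.landmark_of(n,k)])
cv2.imwrite("pics/end.png",np.hstack(o)); print(r.observe()["t"])
E
```

```text
13.9 [628.287692    70.21807528 298.8963363 ] [0.00284088 0.80724914 0.59019081 0.0039445 ] 28.260572094815224 [ 0.0894806  -0.45472118 -0.2333244 ]
304 [617.  97. 152.] [660. 113. 176.] [637.5 104.2 169.8]
[np.float64(0.01), np.float64(0.45), np.float64(1.48), np.float64(0.0), np.float64(1.2), np.float64(0.32)]
knob 1358 [[-17.8, 105.3], [-17.6, 106.3], [-15.7, 107.2], [1.8, 117.5], [18.1, 126.6], [20.3, 126.8]] 186.64806328517122
ring [[-21.4, 98.3], [-18.3, 98.9], [-1.1, 101.5], [18.5, 103.4], [22.3, 105.6]]
ring top [  0.92273133 101.32806447] 178.4468424092244
scene medallion_ring [([380.0, -58.0, 105.0], 0.58), ([641.0, 105.0, 154.0], 0.55)]
scene hang_at_stop [([642.0, 105.0, 149.0], 0.85)]
top medallion_ring [([375.0, -56.0, 107.0], 0.53)]
top hang_at_stop [([613.0, 4.0, 164.0], 0.38)]
14.25
```

View pics/end.png

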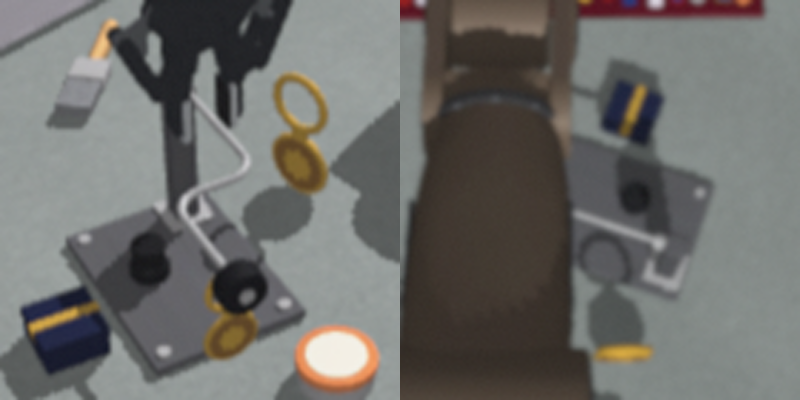

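View pics/w9.png

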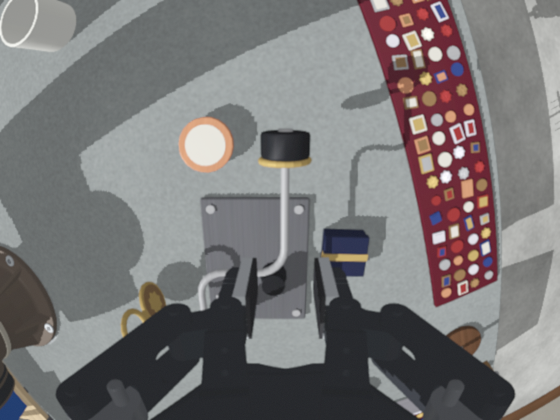

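```bash
python3 -c "
from station import r
print(r.hand_in())"
```

```text
the job is handed in; nothing more can be done
None
```

The medallion now hangs by itself at the stop knob. I straddled the rail with the part-open fingers (28 mm gap), pushed the ring along the rail around both corners, then backed off and rose clear. The job was handed in at about 14.3 s of the 48 s allowed, and no verdict was reported.

**Final position:** the wrist camera's depth puts the ring centre about 101 mm along the last leg. The knob contact position is about 102 mm, so it is within about 1–2 mm against the 15 mm allowed. The scene picture shows the disc hanging straight down; I did not measure its tilt.

**Forces:** the contact force stayed near 1 N at the end of every push call. It did not rise on the last push, so I judged the contact with the knob from the camera, not from the force.

**Other goods:** the gift box, tin and magnifier, and the larger look-alike medallion, looked unmoved in the last pictures. I did not measure or check the mug, brush and jar, but the arm stayed well away from them.

**Checks that disagreed:**
- In the last top view the arm hid the knob. The network there reported only the look-alike medallion, and gave a low-confidence (0.38), wrong position for the hanging point. I did not use it.
- In the scene view, the network ranked the look-alike first (0.58). Its second match (0.55) lay about 5 mm from its estimate of the hanging point, mostly in height and close to its accuracy of about 4 mm.

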